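# Press a re-glued coaster in a small screw press

### The job

The leather face of the coaster lying in the little screw press has just been glued back on. Lay the loose wooden board across the coaster, centred under the press foot and square to the press arm, let go of it, then turn the knob clockwise until the foot just touches the board and from there a quarter turn more, no further. Leave the coaster where it lies and do not disturb the ink bottle, mug, stapler or clock.

Things in the scene. Friction and masses are not known exactly. Their poses are not given: they have to be found in the camera images.
- press: Small bench press fixed to the desk; origin on the desk below the spindle axis, z up. Dark wooden base x -70 to +115, y -75 to +75 mm, top at z = 20. Flat steel column, 28 mm wide, at x = +90, 176 mm tall. A dark steel arm reaches from it over the base towards -x, foot below and knob above x = y = 0. Open to -x and both sides under the arm. The board is to lie along the press's y axis.
- press_arm_tip (a point): Middle of the upper edge of the press arm's free end, at x = -20 mm of the press. The arm is 36 mm wide (44 at the column), its underside 34 mm below this point (94 to 99 mm above the desk). Its height on the column differs by up to 5 mm from day to day and stays put.
- knob_grip (a point): Point on the axis of the press knob at the height to grip. The knob is an upright ribbed black cylinder, 39 to 42 mm across and 37 mm tall; its top is 15 mm above this point and the top of the steel collar it turns on 22 mm below it. It stays at this height while it turns. It can be gripped at any yaw, fingers down.
- foot_face (a point): Centre of the underside of the round press foot (40 mm across), which points down and moves vertically. It starts about 9 to 17 mm higher than the top of the board once that lies on the coaster.
- press_knob (a joint): Angle of the press knob in rad; grows as it is turned clockwise seen from above. A full turn clockwise drives the spindle 24 mm down (6 mm a quarter turn); the spindle does not turn. Stiff (about 0.12 N m), stays where it is left, several turns of travel.
- press_foot (a joint): How far the sprung foot is pushed up into the spindle, in m: 0 while it hangs free, grows by 6 mm for each quarter turn made after it has touched the board (about 3.5 N at first touch and 13 N at a quarter turn); stop at 12 mm.
- board: Loose pressing board of pale wood, 56 x 200 x 16 mm (x, y, z), 0.11 kg, edges slightly rounded. Origin at the centre of its underside, long side along its y. It starts flat on the desk to the left of the press.
- coaster: Round brown leather coaster, 96 mm across, 6 mm thick, lying loose on the press base under the foot. Origin at the centre of its underside (20 mm above the desk). Four small brass pins in the base, 4.5 mm tall and so lower than its top, stand round it with about 3 mm of play.
- ink_bottle: Blue ink bottle, 49 x 48 x 58 mm, bystander at the right. Origin at the centre of its underside.
- mug: White mug, 84 x 123 x 91 mm with handle, bystander at the right. Origin at the centre of its underside.
- stapler: Black stapler, 36 x 153 x 44 mm, bystander at the right. Origin at the centre of its underside.
- desk_clock: Brass desk clock on a wooden foot, 35 x 80 x 87 mm, bystander at the far left. Origin at the centre of its underside.

How it is judged:
On the way, in this order (a step that is already met when the one before it is completed fails the run):
1. the board lies on the coaster under the foot, released, foot not yet touching it (horizontal distance between board and foot_face below 0.02 m and angle between the y axis of board and the y axis of press, either way round below 0.2 rad and z of board in the frame of press between 0.023 and 0.029 m and angle between board's own z axis and vertical below 0.05 rad and value of joint press_foot below 0.0003 m and contact force between the fingers and board below 0.1 N), for 0.2 s.
2. the foot has been screwed down into touch with the board (value of joint press_foot above 0.0006 m), for 0.1 s.
At the end, for the whole second after the job is handed in: The board lies flat on the coaster, its centre within 20 mm of the foot's axis and square to the arm within 0.2 rad; the foot presses on it with the knob turned 0.15 to 0.35 turn past first touch (foot pushed in 3.6 to 8.4 mm) and at rest; the coaster is within 15 mm of where it started (value of joint press_foot between 0.0036 and 0.0084 m and horizontal distance between board and foot_face below 0.02 m and angle between the y axis of board and the y axis of press, either way round below 0.2 rad and z of board in the frame of press between 0.023 and 0.029 m and angle between board's own z axis and vertical below 0.05 rad and distance of coaster from where it was at the start of the episode below 0.015 m and velocity of joint press_knob between -0.05 and 0.05 rad/s and linear speed of board below 0.01 m/s).
It fails at once if the press is over-tightened: more than 0.38 turn past touch (value of joint press_foot above 0.0091 m).
It fails at once if a bystander is shifted by more than 30 mm (distance of any of ink_bottle, mug, stapler, desk_clock from where it was at the start of the episode above 0.03 m).
It also fails if it takes over 72 s, if anything falls off the work surface, if the arm or the gripper's body presses on something with over 40 N, if the wrist force passes 120 N, or if a joint passes its speed limit or range.

### The arm

A 7-joint arm with a two-finger parallel gripper is mounted at the origin on the work surface; the furniture and walls round the work are solid. World frame = base frame: x ahead of the robot, y to its left, z up, the work surface at z = 0. Lengths are in m, angles in rad, forces in N, time in s.
With the tool pointing down it reaches from about 0.4 to 0.85 m from the base axis. Payload 4.5 kg.
Tool frame: the origin (TCP) lies midway between the tips of the shut fingers; the grasp point (between the pads) lies 19 mm behind it; y points along the fingers, z is the direction in which the jaws open and shut, and the axes are right-handed (so a half turn about y gives the same grasp; the last joint's range is limited). The gripper opens to 88 mm and grips with 3 to 60 N. Pads are 18 mm wide; open, the fingers measure 123 mm over their backs; the gripper's body (75 mm by 187 mm) begins 45 mm behind the grasp point.
Start: joints at [-1.139, 0.689, -0.195, 1.565, 0.157, 0.902, -0.215], TCP at [0.242, 0.576, 0.239] pointing down, gripper open.
Joint ranges: [-3.01, 3.01], [-0.46, 2.08], [-1.47, 1.51], [0.13, 2.56], [-1, 4.14], [0.04, 2.09], [-2.66, 2.66]. Speed limits (rad/s): [2.57, 2.57, 3.14, 3.14, 3.14, 3.14, 3.14].

### API

Orientations are given as a unit quaternion [x, y, z, w].
In Python, from plant import r, snapshot, get_calibration, job, boxes_of gives the robot as it stands. The module is installed in compiled form; this text tells all that it offers.
- The arm moves only by the shell command python3 -m handwheel 'ROWS' [OPENING] [FORCE]. ROWS is JSON, a list that holds one entry, the list of rows, each a list of 6 numbers: the shift along the tool's x, y, z as a fraction of full scale, then the turn, a rotation vector about the tool's x, y, z as a fraction of full scale. In form: [[[x, y, z, wx, wy, wz], ...]]. A call has 1 to 12 rows; each row is the pose to reach, as a shift and turn from the pose commanded when the call began, along the tool's axes at that moment, turning the shorter way round; what a row does not reach only later rows make up. Full scale, the value 1, is 100 cm for a shift and 180 degrees for a turn. A row lasts 1/12 s, in which the tool goes at most 41.7 mm and 7.16 degrees, less where a joint would pass 70% of its speed; a pose out of reach is approached as far as the arm can. A call with a number of a shift or a turn outside -1 to 1 is refused whole. A call with a gripper value outside its range is refused whole. OPENING is the opening, from -1 (shut) to 1 (fully open), set as the call begins (- or left out, the last holds). The fingers move at their own pace and stop on an object; FORCE is the grip in N (left out, the last holds). Time passes only in rows, so rows that repeat a pose let the fingers close. It gives the time, the measured TCP pose, the force and the opening at its end, in the units of the state.
- r.get_state(): the state, without advancing time (a new reading comes with each control period).
- snapshot(name): name is "side" or "top" or "wrist"; returns the picture (400x640x3 uint8, red, green, blue); there is no depth.
- get_calibration(name): a dict with "fx", "fy", "cx", "cy" (pixels), "T" (4x4, takes a point from camera to world coordinates). Camera axes: x right, y down, z forward; pixel columns grow to the right and rows downward; lengths in m; the calibration is good to about 2 mm. A picture is of the moment at which its call begins: read the wrist's pose just before it. get_calibration takes no time and is no camera call; for the wrist camera it gives the pose at the moment of the call.
- job.finish_job(): hands the job in, once; it reports no verdict.
Trained networks look in the newest picture that a camera, given by its name, has taken for a name from the list of things; names that differ only in an ending like _2 or _b are one class to them, and where a whole thing is asked for, a point or a joint stands for the part that bears it (a point fixed in the world has none). Each returns a list of dicts, best first, with "confidence" (0 to 1); they miss things now and then, are a little off and sometimes report something else, mostly with a low value. They report only what shows in the picture. A call takes as long as a camera call.
- boxes_of(thing, camera): "bbox" ([left, top, right, bottom] in pixels, round what is visible of it).
The state is a dict: "clock": time; "q": joint angles; "qd": joint speeds; "joint_torque": joint torques, N m; "tool_pos": TCP position; "eef_rot": TCP orientation; "contact_force": force on the tool from outside, world axes, zero at the start; "moment": the same for the moment, N m; "opening": opening from 0.0 (shut) to 1.0 (fully open).
Only numpy, scipy, OpenCV 4.12 (cv2) and the standard library are available. Lean on these libraries where they do the work, as an engineer would, in place of code of your own. Each camera call takes 0.05 s, during which the arm holds its last target. There are 200 camera calls.

## Working session

There is one attempt and no reset: what is moved stays moved. The work goes in short steps, Python scripts to look and compute and a shell command to move; the robot and the scene stay as the last step left them, time stands still between calls to the robot, and variables do not carry over. Pictures are saved under pics/ and viewed, about 8 in all and at most 12, crops included, and the job is handed in when it is done.

```bash
mkdir -p pics
cat > h.py <<'E'
import numpy as np, cv2
from plant import r, snapshot, get_calibration, job, boxes_of
from scipy.spatial.transform import Rotation as R
def ray(c,u,v):
    T=np.array(c["T"]); d=np.array([(u-c["cx"])/c["fx"],(v-c["cy"])/c["fy"],1]); return T[:3,3],T[:3,:3]@d
def onz(c,u,v,z):
    o,d=ray(c,u,v); return o+d*(z-o[2])/d[2]
def proj(c,p):
    T=np.array(c["T"]); q=T[:3,:3].T@(np.array(p)-T[:3,3]); return np.array([q[0]/q[2]*c["fx"]+c["cx"],q[1]/q[2]*c["fy"]+c["cy"]])
def save(n,im): cv2.imwrite(f"pics/{n}.png",im[:,:,::-1])
def local(dp):  # world shift -> tool fractions
    return R.from_quat(r.get_state()["eef_rot"]).inv().apply(dp)
E
python3 - <<'E'
from h import *
np.set_printoptions(precision=4,suppress=True)
s=r.get_state();print(s["clock"],s["tool_pos"],s["eef_rot"],s["opening"]);print(R.from_quat(s["eef_rot"]).as_matrix())
ims=[]
for n in("top","side"):
    im=snapshot(n);save(n+"0",im);c=get_calibration(n);print(n,c)
    for t in("press","press_arm_tip","press_knob","foot_face","board","coaster"):
        print(t,[(b["bbox"],round(b["confidence"],2)) for b in boxes_of(t,n)[:2]])
    ims.append(im)
print(r.get_state()["clock"])
E
```

```text
0.0 [0.2419 0.5756 0.2379] [ 0.6938 -0.1398  0.1396 -0.6925] 1.00327782771265
[[ 0.9219 -0.0006  0.3873]
 [-0.3873 -0.0017  0.9219]
 [ 0.0001 -1.     -0.0018]]
top {'fx': 418.01711678616135, 'fy': 418.01711678616135, 'cx': 321.8807462058269, 'cy': 198.2318071773137, 'T': array([[-0.02  , -0.9981,  0.0583,  0.4551],
       [-0.9998,  0.0195, -0.0091, -0.028 ],
       [ 0.008 , -0.0585, -0.9983,  1.0682],
       [ 0.    ,  0.    ,  0.    ,  1.    ]])}
press [([305.4, 124.0, 378.1, 211.6], 0.89)]
press_arm_tip [([332.1, 125.5, 366.2, 186.0], 0.92)]
press_knob [([339.5, 163.2, 355.7, 183.5], 0.85), ([171.7, 201.2, 250.7, 227.0], 0.48)]
foot_face []
board [([171.6, 202.7, 251.4, 226.5], 0.67), ([413.7, 239.0, 457.6, 290.3], 0.48)]
coaster [([323.0, 159.9, 360.5, 194.3], 0.62)]
side {'fx': 470.2580307182277, 'fy': 470.2580307182277, 'cx': 322.79068974590257, 'cy': 205.96970364260744, 'T': array([[ 0.9649, -0.1422,  0.2209,  0.2624],
       [-0.262 , -0.5811,  0.7705, -0.8692],
       [ 0.0188, -0.8013, -0.598 ,  0.7799],
       [ 0.    ,  0.    ,  0.    ,  1.    ]])}
press [([325.4, 194.8, 406.9, 279.7], 0.57)]
press_arm_tip [([344.7, 197.0, 406.8, 248.9], 0.96)]
press_knob [([346.3, 193.8, 369.4, 215.6], 0.75)]
foot_face [([347.6, 239.1, 362.2, 249.6], 0.66), ([399.4, 293.0, 442.7, 361.4], 0.61)]
board [([278.2, 164.7, 304.9, 208.9], 0.92)]
coaster [([333.2, 237.8, 375.9, 266.8], 0.71)]
0.7
```

Run:
```python
import cv2,numpy as np
t=cv2.imread("pics/top0.png")[110:300,160:480];s=cv2.imread("pics/side0.png")[150:300,260:480]
t=cv2.resize(t,(800,475),interpolation=3)
cv2.imwrite("pics/topc.png",t);cv2.imwrite("pics/sidec.png",cv2.resize(s,(792,540),interpolation=3))
```

```text
(no output)
```

View pics/topc.png

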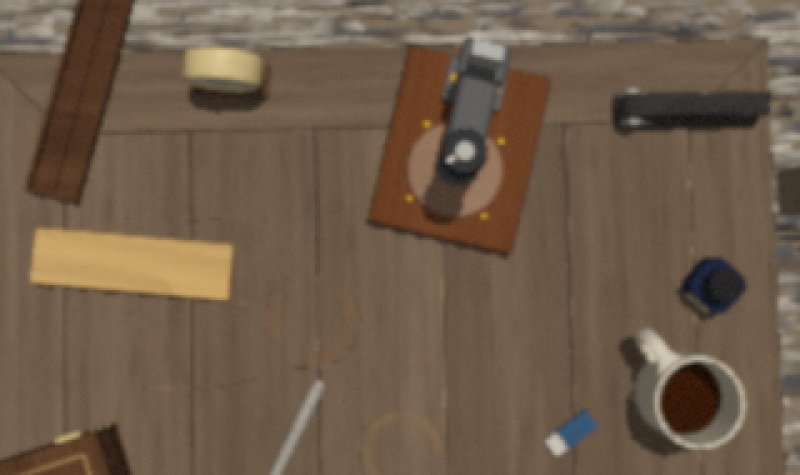

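View pics/sidec.png

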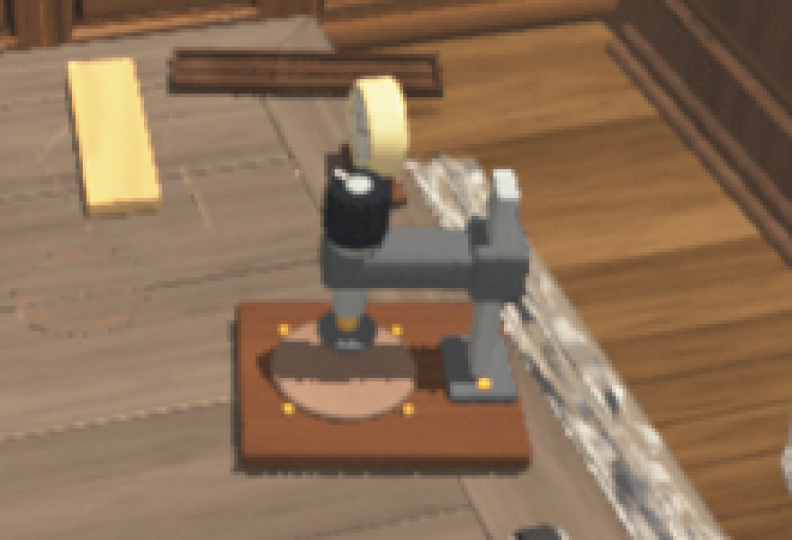

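Run:
```python
from h import *
np.set_printoptions(precision=4,suppress=True)
c=get_calibration("top");cs=get_calibration("side");w=get_calibration("wrist")
P=lambda p,z:onz(c,160+p[0]/2.5,110+p[1]/2.5,z)
b=np.array([P(p,.016) for p in[(33,229),(233,243),(229,299),(30,284)]]);print("board",b.mean(0)); 
d=(b[1]+b[2]-b[0]-b[3]);print(np.hypot(*d[:2])/2,np.degrees(np.arctan2(d[1],d[0])))
p=np.array([P(p,.02) for p in[(405,45),(550,78),(510,253),(370,222)]]);print("base",p)
yx=(p[0]+p[3]-p[1]-p[2]);xx=p[0]+p[1]-p[2]-p[3];print(np.linalg.norm(yx)/2,np.linalg.norm(xx)/2)
a=np.arctan2(yx[1],yx[0])-np.pi/2;a2=np.arctan2(xx[1],xx[0]);print("yaw",np.degrees([a,a2]))
m=p.mean(0);th=a;print("origin",m[:2]-.0225*np.array([np.cos(th),np.sin(th)]))
# knob top triangulate
o1,d1=ray(c,160+463/2.5,110+152/2.5);
o2,d2=ray(cs,260+359/3.6,150+181/3.6)
A=np.c_[d1,-d2];t=np.linalg.lstsq(A,o2-o1,rcond=None)[0];print("knobtop",o1+t[0]*d1,o2+t[1]*d2)
print(w["fx"],w["cx"],w["cy"],w["T"]); T=np.array(w["T"]);s=r.get_state();Rt=R.from_quat(s["eef_rot"]).as_matrix();print(Rt.T@T[:3,:3],Rt.T@(T[:3,3]-s["tool_pos"]))
```

```text
board [0.4786 0.2377 0.016 ]
0.20065860430440266 -95.29796643363483
base [[ 0.6948 -0.0415  0.02  ]
 [ 0.6583 -0.1878  0.02  ]
 [ 0.4817 -0.1427  0.02  ]
 [ 0.5156 -0.0027  0.02  ]]
0.14739218341600027 0.18276891470971948
yaw [-13.8249 -13.277 ]
origin [ 0.5658 -0.0883]
knobtop [ 0.5655 -0.0876  0.1743] [ 0.57   -0.0888  0.1749]
355.9146018626976 321.2926157343523 199.6850739503889 [[ 0.387   0.8848  0.2595  0.1757]
 [ 0.9221 -0.3714 -0.1088  0.6039]
 [ 0.0001  0.2814 -0.9596  0.385 ]
 [ 0.      0.      0.      1.    ]]
[[-0.0004  0.9596  0.2814]
 [-0.     -0.2814  0.9596]
 [ 1.      0.0004  0.0001]] [-0.072  -0.1462 -0.0002]
```

```bash
python3 -m handwheel '[[[0.3265,0.08,-0.1483,0,0.403,0],[0.3265,0.08,-0.1483,0,0.403,0],[0.3265,0.08,-0.1483,0,0.403,0],[0.3265,0.08,-0.1483,0,0.403,0],[0.3265,0.08,-0.1483,0,0.403,0],[0.3265,0.08,-0.1483,0,0.403,0],[0.3265,0.08,-0.1483,0,0.403,0],[0.3265,0.08,-0.1483,0,0.403,0],[0.3265,0.08,-0.1483,0,0.403,0],[0.3265,0.08,-0.1483,0,0.403,0],[0.3265,0.08,-0.1483,0,0.403,0],[0.3265,0.08,-0.1483,0,0.403,0]]]' 1 30
python3 - <<'E'
from h import *
c=get_calibration("wrist");im=snapshot("wrist");save("w1",im);s=r.get_state()
print(s["q"],boxes_of("board","wrist"),proj(c,[.4855,.3124,.016]),s["clock"])
np.save("c1.npy",c,allow_pickle=True)
E
```

```text
clock: 1.7
tool_pos: [0.4852, 0.3138, 0.1587]
eef_rot: [-0.477, 0.522, -0.522, 0.477]
contact_force: [-1.0, 0.5, -0.0]
opening: 1.0
[-0.71706367  0.73614341  0.10692111  1.796126   -0.12684924  0.61564982
 -0.62154996] [{'bbox': [290.7, 156.8, 359.3, 361.4], 'confidence': 0.75}] [321.24225466 187.00833569] 1.75
```

View pics/w1.png

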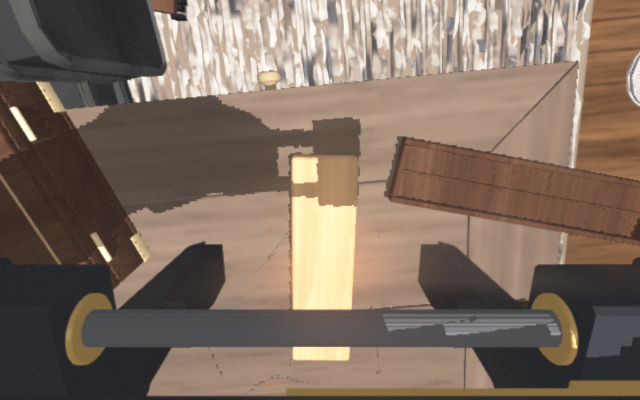

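Run:
```python
from h import *
np.set_printoptions(precision=4,suppress=True)
c=np.load("c1.npy",allow_pickle=True).item()
b=np.array([onz(c,*p,.016) for p in[(291,156),(358,155),(349.5,360),(293.5,360)]]);print(b,b.mean(0))
d=b[0]+b[1]-b[2]-b[3];n=d/np.linalg.norm(d);print(np.linalg.norm(d)/2,np.degrees(np.arctan2(d[1],d[0])))
g=b.mean(0)+.075*n;print(g); s=r.get_state();print(local(g-s["tool_pos"]), R.from_quat(s["eef_rot"]).as_matrix())
```

```text
[[0.4632 0.3406 0.016 ]
 [0.5178 0.3365 0.016 ]
 [0.4974 0.137  0.016 ]
 [0.4431 0.1419 0.016 ]] [0.4804 0.239  0.016 ]
0.2001580277569638 84.17607327722138
[0.488  0.3136 0.016 ]
[0.0013 0.1429 0.0037] [[-0.087  -0.0006  0.9962]
 [-0.9962  0.0015 -0.087 ]
 [-0.0015 -1.     -0.0008]]
```

```bash
python3 -m handwheel '[[[0.055,0.03,0.002,0,0.0045,0],[0.055,0.06,0.002,0,0.0045,0],[0.055,0.09,0.002,0,0.0045,0],[0.055,0.12,0.002,0,0.0045,0],[0.055,0.14,0.002,0,0.0045,0],[0.055,0.152,0.002,0,0.0045,0],[0.055,0.152,0.002,0,0.0045,0],[0.055,0.152,0.002,0,0.0045,0],[0.055,0.152,0.002,0,0.0045,0]]]' 1 30
python3 -m handwheel '[[[0,0,0,0,0,0],[0,0,0,0,0,0],[0,0,0,0,0,0],[0,0,0,0,0,0],[0,0,0,0,0,0],[0,0,0,0,0,0]]]' -1 30
```

```text
clock: 2.55
tool_pos: [0.4832, 0.2591, 0.008]
eef_rot: [0.472, -0.526, 0.526, -0.474]
contact_force: [-0.4, -0.1, 0.4]
opening: 1.001
clock: 3.05
tool_pos: [0.4826, 0.2582, 0.007]
eef_rot: [-0.472, 0.526, -0.526, 0.473]
contact_force: [-0.1, 0.1, 2.9]
opening: 0.632
```

```bash
python3 -m handwheel '[[[0,-0.02,0,0,0,0],[0,-0.02,0,0,0,0],[0.035,-0.02,-0.016,0,0.02,0],[0.072,-0.02,-0.033,0,0.043,0],[0.072,-0.02,-0.033,0,0.043,0],[0.072,-0.01,-0.033,0,0.043,0],[0.072,0,-0.033,0,0.043,0],[0.072,0,-0.033,0,0.043,0],[0.072,0.001,-0.033,0,0.043,0],[0.072,0.001,-0.033,0,0.043,0]]]' - -
python3 -m handwheel '[[[0,0,0,0,0,0],[0,0,0,0,0,0],[0,0,0,0,0,0],[0,0,0,0,0,0],[0,-0.04,0,0,0,0],[0,-0.07,0,0,0,0],[-0.055,-0.07,0,0,0,0],[-0.055,-0.07,0,0,0,0],[-0.055,-0.07,0,0,0,0],[-0.055,-0.07,0,0,0,0]]]' 1 40
python3 - <<'E'
from h import *
c=get_calibration("wrist");im=snapshot("wrist");save("w2",im);s=r.get_state()
print(s["q"],boxes_of("board","wrist"),s["clock"],R.from_quat(s["eef_rot"]).as_matrix())
np.save("c2.npy",c,allow_pickle=True)
g=cv2.cvtColor(im,cv2.COLOR_RGB2HSV);m=cv2.inRange(g,(12,60,120),(32,190,255));cv2.imwrite("pics/m2.png",m)
E
```

```text
clock: 3.88
tool_pos: [0.4428, 0.191, 0.0051]
eef_rot: [0.436, -0.557, 0.557, -0.437]
contact_force: [-0.6, -1.7, 2.9]
opening: 0.631
clock: 4.72
tool_pos: [0.455, 0.2441, 0.0756]
eef_rot: [-0.436, 0.556, -0.556, 0.436]
contact_force: [0.1, -0.1, 0.4]
opening: 0.997
[-0.6296534   0.82473482  0.08261828  2.02466535 -0.20416193  0.30132448
 -0.62040291] [{'bbox': [276.6, 175.9, 372.6, 393.8], 'confidence': 0.6}] 4.7667 [[-2.39827159e-01 -1.05013528e-03  9.70815034e-01]
 [-9.70814579e-01 -1.19227500e-03 -2.39828336e-01]
 [ 1.40933069e-03 -9.99998738e-01 -7.33546715e-04]]
```

View pics/w2.png

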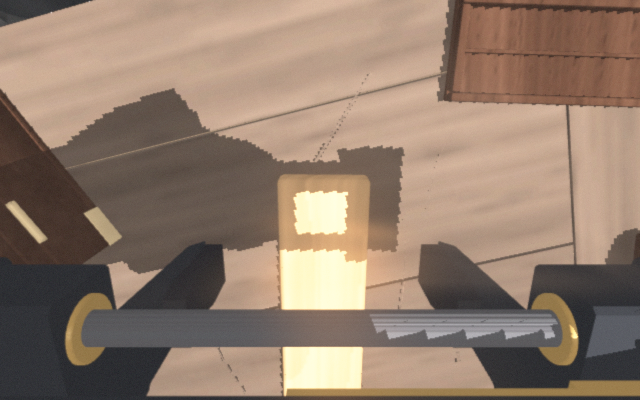

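Run:
```python
from h import *
np.set_printoptions(precision=4,suppress=True)
c=np.load("c2.npy",allow_pickle=True).item()
b=np.array([onz(c,*p,.016) for p in[(278.5,176),(370,176),(362,386),(284.5,386)]])
d=b[0]+b[1]-b[2]-b[3];n=d/np.linalg.norm(d);print(b,"yaw",np.degrees(np.arctan2(d[1],d[0]))-90)
e=(b[0]+b[1])/2;g=e-.025*n;s=r.get_state();print(e,g,local(g-s["tool_pos"]),onz(c,440,100,.03))
```

```text
[[0.4371 0.2756 0.016 ]
 [0.4896 0.2628 0.016 ]
 [0.4535 0.1144 0.016 ]
 [0.4    0.1276 0.016 ]] yaw -13.882503205384438
[0.4634 0.2692 0.016 ] [0.4574 0.2449 0.016 ] [-0.0038  0.0594  0.0021] [0.5318 0.2971 0.03  ]
```

```bash
python3 -m handwheel '[[[-0.004,0.02,0.002,0,0,0],[-0.004,0.04,0.002,0,0,0],[-0.004,0.06,0.002,0,0,0],[-0.004,0.07,0.002,0,0,0],[-0.004,0.0715,0.002,0,0,0],[-0.004,0.0715,0.002,0,0,0],[-0.004,0.0715,0.002,0,0,0]]]' 1 45
python3 -m handwheel '[[[0,0,0,0,0,0],[0,0,0,0,0,0],[0,0,0,0,0,0],[0,0,0,0,0,0],[0,0,0,0,0,0],[0,0,0,0,0,0],[0,-0.015,0,0,0,0],[0,-0.03,0,0,0,0],[0,-0.03,0,0,0,0]]]' -1 45
python3 -m handwheel '[[[0.02,-0.001,0.005,0,0,0],[0.05,-0.001,0.012,0,0,0],[0.08,-0.001,0.02,0,0,0],[0.11,-0.001,0.028,0,0,0],[0.14,-0.001,0.035,0,0,0],[0.17,-0.001,0.042,0,0,0],[0.2,-0.001,0.05,0,0,0],[0.223,-0.001,0.056,0,0,0],[0.223,-0.001,0.056,0,0,0],[0.223,-0.001,0.056,0,0,0]]]'
python3 - <<'E'
from h import *
im=snapshot("side");save("s2",cv2.resize(im[150:300,260:420],(800,750)[:2] if 0 else (640,600),interpolation=cv2.INTER_CUBIC))
E
```

```text
clock: 5.4
tool_pos: [0.4584, 0.2463, 0.0048]
eef_rot: [0.436, -0.557, 0.557, -0.436]
contact_force: [-1.0, 1.0, 0.4]
opening: 0.997
clock: 6.15
tool_pos: [0.4592, 0.2473, 0.0359]
eef_rot: [0.435, -0.557, 0.557, -0.437]
contact_force: [1.2, -0.2, -2.3]
opening: 0.633
clock: 6.98
tool_pos: [0.4589, 0.0152, 0.0347]
eef_rot: [0.435, -0.557, 0.558, -0.435]
contact_force: [-0.4, 0.8, -1.7]
opening: 0.629
```

View pics/s2.png

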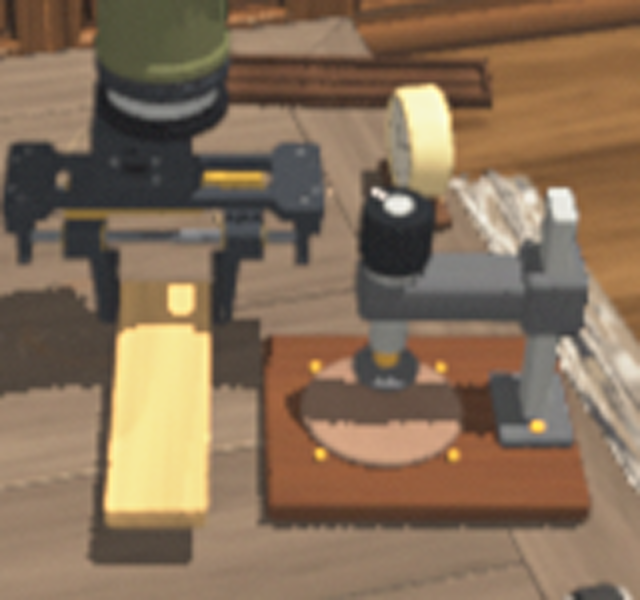

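Run:
```python
from h import *
np.set_printoptions(precision=4,suppress=True)
c=get_calibration("side");t=np.array([.4589,.0152]);X=np.array([.9708,-.2398]);Y=np.array([.2398,.9708])
for z in(.036,.041,.046):
  for y in (-.175,.025):
    print(z,y,[(proj(c,[*(t+y*Y+x*X),z])-[260,150])*4 for x in(-.028,.028)])
for p in [(0,0),]:
  o=np.array([.567,-.088]);
  X2=np.array([.9724,-.2334]);Y2=np.array([.2334,.9724])
  print("foot at z",[(z,(proj(c,[*o,z])-[260,150])*4) for z in(.050,.054,.058,.174)])
  print("base",[(proj(c,[*(o+a*X2+b*Y2),.02])-[260,150])*4 for a,b in((-.07,-.075),(.115,-.075),(.115,.075),(-.07,.075))])
```

```text
0.036 -0.175 [array([104.7257, 514.348 ]), array([207.1542, 514.0129])]
0.036 0.025 [array([117.1726, 285.8867]), array([205.8013, 285.9159])]
0.041 -0.175 [array([104.4714, 507.847 ]), array([207.1984, 507.5214])]
0.041 0.025 [array([116.984 , 279.6878]), array([205.8362, 279.7258])]
0.046 -0.175 [array([104.2157, 501.308 ]), array([207.2429, 500.9921])]
0.046 0.025 [array([116.7945, 273.4577]), array([205.8712, 273.5045])]
foot at z [(0.05, array([379.5932, 372.8568])), (0.054, array([380.0001, 367.715 ])), (0.058, array([380.4086, 362.5509])), (0.174, array([393.0819, 202.3728]))]
base [array([263.904 , 501.6033]), array([589.6064, 499.0596]), array([548.3422, 329.0924]), array([255.5342, 330.4459])]
```

```bash
python3 -m handwheel '[[[0,-0.002,0,0,0,0],[0,-0.002,0.015,0,0,0],[0,-0.002,0.03,0,0,0],[0,-0.002,0.045,0,0,0],[0,-0.002,0.06,0,0,0],[0,-0.002,0.075,0,0,0],[0,-0.002,0.09,0,0,0],[0,-0.002,0.105,0,0,0],[0,-0.002,0.12,0,0,0],[0,-0.002,0.131,0,0,0],[0,-0.002,0.131,0,0,0],[0,-0.002,0.131,0,0,0]]]'
python3 - <<'E'
from h import *
im=snapshot("side");save("s3",cv2.resize(im[150:300,260:420],(640,600),interpolation=cv2.INTER_CUBIC))
print(r.get_state()["moment"])
E
```

```text
clock: 8.03
tool_pos: [0.5859, -0.0129, 0.037]
eef_rot: [-0.436, 0.557, -0.556, 0.437]
contact_force: [-0.3, 0.2, -0.4]
opening: 0.633
[ 0.08029863  0.067403   -0.01364269]
```

View pics/s3.png

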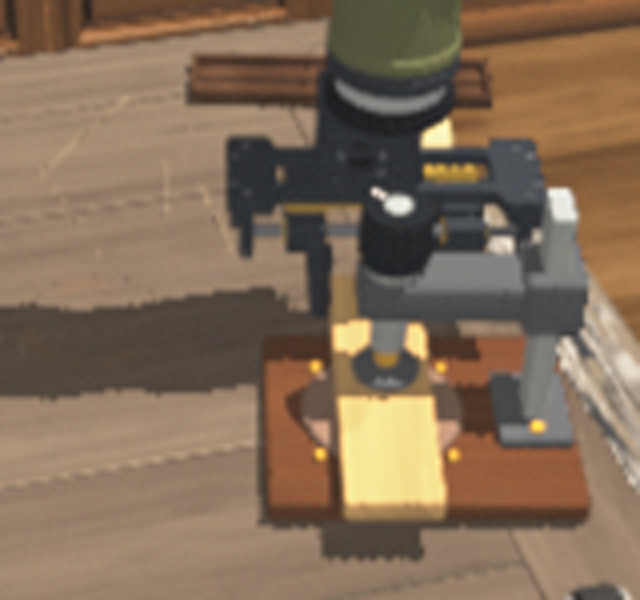

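```bash
python3 -m handwheel '[[[0,0.002,0,0,0,0],[0,0.004,0,0,0,0],[0,0.0055,0,0,0,0],[0,0.0055,0,0,0,0],[0,0.0055,0,0,0,0]]]'
python3 -m handwheel '[[[0,0,0,0,0,0],[0,0,0,0,0,0],[0,0,0,0,0,0],[0,0,0,0,0,0],[0,0,0,0,0,0],[-0.003,-0.02,0,0,0,0],[-0.003,-0.06,0,0,0,0],[-0.003,-0.1,0,0,0,0],[-0.003,-0.14,0,0,0,0],[-0.003,-0.17,0,0,0,0],[-0.003,-0.17,0,0,0,0],[-0.003,-0.17,0,0,0,0]]]' 1 40
python3 - <<'E'
from h import *
im=snapshot("side");save("s4",im);cv2.imwrite("pics/s4c.png",cv2.resize(im[190:300,320:420],(700,770),interpolation=cv2.INTER_CUBIC)[:600,:,::-1])
c=get_calibration("wrist");save("w4",snapshot("wrist"));np.save("c4.npy",c,allow_pickle=True)
print(boxes_of("press_knob","wrist"),boxes_of("board","wrist"))
s=r.get_state();print(s["q"],s["tool_pos"])
E
```

```text
clock: 8.5
tool_pos: [0.5858, -0.0145, 0.0315]
eef_rot: [-0.436, 0.557, -0.557, 0.436]
contact_force: [0.3, 1.0, -1.4]
opening: 0.628
clock: 9.5
tool_pos: [0.588, -0.0116, 0.2037]
eef_rot: [0.435, -0.556, 0.558, -0.437]
contact_force: [-0.8, 0.8, -0.0]
opening: 1.0
[{'bbox': [287.1, 303.6, 354.5, 386.1], 'confidence': 0.75}] [{'bbox': [290.8, 159.4, 357.3, 289.4], 'confidence': 0.91}, {'bbox': [391.7, 361.8, 428.5, 389.3], 'confidence': 0.29}]
[-5.87156066e-02  6.83652946e-01 -1.87045311e-04  1.73056329e+00
 -1.07971749e-04  7.30725557e-01 -3.00870873e-01] [ 0.58572655 -0.01157298  0.20008983]
```

View pics/s4c.png

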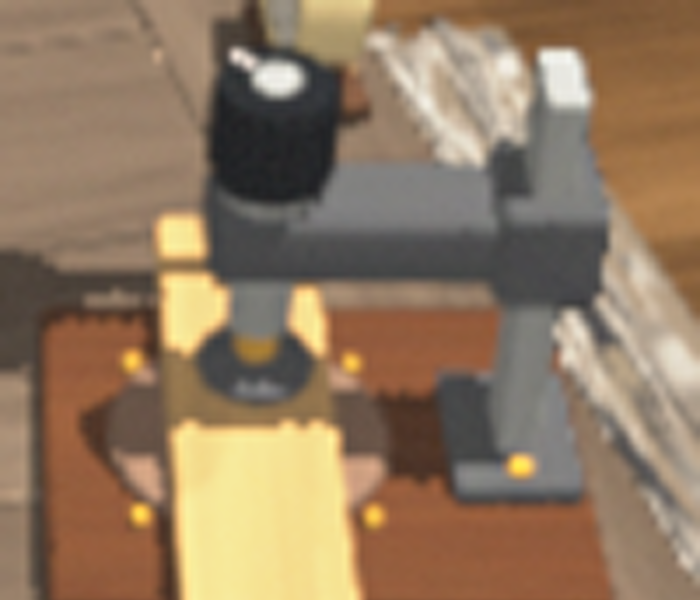

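View pics/w4.png

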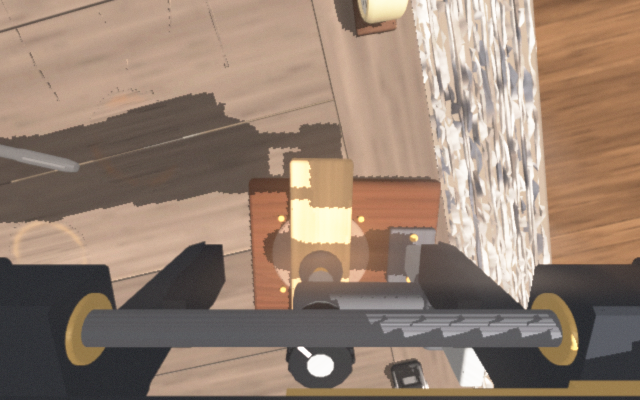

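Run:
```python
from h import *
np.set_printoptions(precision=4,suppress=True)
c=np.load("c4.npy",allow_pickle=True).item();cs=get_calibration("side")
k=onz(c,320.5,363,.174);print("knob",k)
o2,d2=ray(cs,320+278/7,190+77/7);o1,d1=ray(c,320.5,363)
t=np.linalg.lstsq(np.c_[d1,-d2],o2-o1,rcond=None)[0];print(o1+t[0]*d1,o2+t[1]*d2)
b=[onz(c,*p,.042) for p in[(291,158.5),(353,158.5)]];e=sum(b)/2;print("board end",e,"ctr",e-.1*np.array([.2398,.9708,0]))
print("foot rows side",[(z,proj(cs,[k[0]-.003,k[1]-.02,z])) for z in(.05,.055,.06)],"board top row beside foot pred",255/7+320,190+403/7)
print("foot wrist",[(z,proj(c,[k[0],k[1],z])) for z in(.05,.055,.06)])
s=r.get_state();print(s["tool_pos"],local([*(k[:2]-s["tool_pos"][:2]),0]))
```

```text
knob [ 0.5678 -0.0884  0.174 ]
[ 0.5677 -0.0889  0.1734] [ 0.5698 -0.0896  0.1736]
board end [0.5927 0.0072 0.042 ] ctr [ 0.5687 -0.0899  0.042 ]
foot rows side [(0.05, array([356.7663, 249.028 ])), (0.055, array([356.9005, 247.4124])), (0.06, array([357.0355, 245.7878]))] board top row beside foot pred 356.42857142857144 247.57142857142856
foot wrist [(0.05, array([320.568 , 266.1877])), (0.055, array([320.5662, 268.7141])), (0.06, array([320.5644, 271.3166]))]
[ 0.5857 -0.0116  0.2001] [0.0789 0.0001 0.001 ]
```

```bash
python3 -m handwheel '[[[0.03,0,0,0,-0.03,0],[0.06,0,0.001,0,-0.07,0],[0.079,0,0.001,0,-0.11,0],[0.079,0,0.001,0,-0.148,0],[0.079,0,0.001,0,-0.187,0],[0.079,0,0.001,0,-0.226,0],[0.079,0,0.001,0,-0.265,0],[0.079,0,0.001,0,-0.304,0],[0.079,0,0.001,0,-0.343,0],[0.079,0,0.001,0,-0.382,0],[0.079,0,0.001,0,-0.4167,0],[0.079,0,0.001,0,-0.4167,0]]]' 1 40
python3 -m handwheel '[[[0,0,0,0,-0.039,0],[0,0,0,0,-0.078,0],[0,0,0,0,-0.117,0],[0,0,0,0,-0.156,0],[0,0,0,0,-0.195,0],[0,0,0,0,-0.234,0],[0,0,0,0,-0.273,0],[0,0,0,0,-0.312,0],[0,0,0,0,-0.351,0],[0,0,0,0,-0.39,0],[0,0,0,0,-0.4167,0],[0,0,0,0,-0.4167,0]]]'
python3 - <<'E'
from h import *
s=r.get_state();print(s["q"],s["tool_pos"],R.from_quat(s["eef_rot"]).as_matrix().round(3));print(local(np.array([.568,-.089,.145])-s["tool_pos"]))
E
```

```text
clock: 10.7
tool_pos: [0.568, -0.0887, 0.2001]
eef_rot: [-0.685, 0.177, -0.174, 0.685]
contact_force: [0.4, 0.4, 0.9]
opening: 0.996
clock: 11.7
tool_pos: [0.5683, -0.0886, 0.2005]
eef_rot: [-0.65, -0.276, 0.277, 0.651]
contact_force: [0.2, -0.2, -0.7]
opening: 1.0
[ 0.5038205   0.76880433 -0.76434962  1.74036921  0.65425574  0.90856141
  1.83361955] [ 0.56826757 -0.08856735  0.20045122] [[ 0.694 -0.002 -0.72 ]
 [ 0.72   0.001  0.694]
 [-0.001 -1.     0.003]]
[-0.00045521  0.05545113 -0.00024667]
```

```bash
python3 -m handwheel '[[[0,0.02,0,0,0,0],[0,0.04,0,0,0,0],[0,0.05,0,0,0,0],[0,0.055,0,0,0,0],[0,0.055,0,0,0,0],[0,0.055,0,0,0,0]]]' 1 45
python3 -m handwheel '[[[0,0,0,0,0,0],[0,0,0,0,0,0],[0,0,0,0,0,0],[0,0,0,0,0,0],[0,0,0,0,0,0],[0,0,0,0,0,0],[0,0,0,0,0,0],[0,0,0,0,0,0]]]' -1 45
python3 -c '
from h import *
save("t0",snapshot("side"))'
python3 -m handwheel '[[[0,0,0,0,0.03,0],[0,0,0,0,0.06,0],[0,0,0,0,0.09,0],[0,0,0,0,0.12,0],[0,0,0,0,0.15,0],[0,0,0,0,0.18,0],[0,0,0,0,0.21,0],[0,0,0,0,0.24,0],[0,0,0,0,0.25,0],[0,0,0,0,0.25,0],[0,0,0,0,0.25,0]]]'
cat > trk.py <<'E'
import sys
from h import *
def row(im):  # subpixel lower edge of foot + template shift vs t0
    g=lambda a:cv2.cvtColor(a,cv2.COLOR_BGR2GRAY).astype(np.float32)
    a=cv2.resize(g(cv2.imread("pics/t0.png"))[225:265,335:378],None,fx=8,fy=8,interpolation=cv2.INTER_CUBIC)
    b=cv2.resize(g(im)[225:265,335:378],None,fx=8,fy=8,interpolation=cv2.INTER_CUBIC)
    t=a[14*8:24*8,12*8:30*8]
    m=cv2.matchTemplate(b,t,cv2.TM_CCOEFF_NORMED);_,v,_,l=cv2.minMaxLoc(m)
    return (l[0]/8-12,l[1]/8-14,round(v,3))
if __name__=="__main__":
    im=snapshot("side");save(sys.argv[1],im);s=r.get_state()
    print(row(im[:,:,::-1].copy()),s["clock"],s["tool_pos"],s["moment"],s["opening"],s["q"])
    M=R.from_quat(s["eef_rot"]).as_matrix();print("jaw heading",np.degrees(np.arctan2(M[1,2],M[0,2])))
E
python3 trk.py t1
```

```text
clock: 12.2
tool_pos: [0.5692, -0.0882, 0.1469]
eef_rot: [-0.651, -0.277, 0.277, 0.651]
contact_force: [0.6, -0.8, -0.6]
opening: 0.995
clock: 12.87
tool_pos: [0.568, -0.0877, 0.1467]
eef_rot: [-0.65, -0.277, 0.277, 0.651]
contact_force: [-0.1, -1.0, 1.2]
opening: 0.432
clock: 13.83
tool_pos: [0.5686, -0.0888, 0.1467]
eef_rot: [0.707, 0.007, -0.008, -0.707]
contact_force: [-2.4, -1.3, 2.0]
opening: 0.428
(-0.125, 0.75, 0.967) 13.8833 [ 0.56861797 -0.08881218  0.14668424] [ 0.10917555  0.38988403 -0.11767839] 0.4298351799802082 [ 0.36232541  0.78756133 -0.50000358  1.79179844  0.55151202  0.70594647
  1.14802389]
jaw heading 91.19698842966326
```

```bash
python3 -m handwheel '[[[0,0,0,0,0.03,0],[0,0,0,0,0.06,0],[0,0,0,0,0.09,0],[0,0,0,0,0.12,0],[0,0,0,0,0.15,0],[0,0,0,0,0.18,0],[0,0,0,0,0.21,0],[0,0,0,0,0.24,0],[0,0,0,0,0.25,0],[0,0,0,0,0.25,0],[0,0,0,0,0.25,0]]]'
python3 trk.py t2
python3 -m handwheel '[[[0,0,0,0,0.03,0],[0,0,0,0,0.06,0],[0,0,0,0,0.09,0],[0,0,0,0,0.111,0],[0,0,0,0,0.111,0],[0,0,0,0,0.111,0]]]'
python3 trk.py t3
```

```text
clock: 14.8
tool_pos: [0.5682, -0.0899, 0.1467]
eef_rot: [0.657, -0.264, 0.264, -0.655]
contact_force: [-3.8, -4.0, 3.2]
opening: 0.432
(-0.25, 1.375, 0.758) 14.85 [ 0.56820474 -0.08992173  0.14665524] [-0.48218251  0.41190067 -0.07016259] 0.43279655566003755 [ 0.23991374  0.75760129 -0.28117598  1.79878579  0.33091481  0.63290837
  0.56878368]
jaw heading 46.191250405504974
clock: 15.35
tool_pos: [0.5678, -0.0903, 0.1467]
eef_rot: [0.601, -0.374, 0.373, -0.599]
contact_force: [-4.6, -4.3, 3.5]
opening: 0.431
(-0.25, 1.5, 0.767) 15.4 [ 0.56777787 -0.09025275  0.14666558] [-0.61436365  0.51784536 -0.08904596] 0.4324844932434836 [ 0.18352157  0.75042412 -0.18338038  1.80238256  0.22208964  0.61089536
  0.32290099]
jaw heading 26.20511989041518
```

```bash
python3 -c '
import cv2,numpy as np
cv2.imwrite("pics/cmp.png",np.hstack([cv2.resize(cv2.imread(f"pics/{n}.png")[195:265,338:374],(266,518),interpolation=cv2.INTER_NEAREST) for n in("t0","t2","t3")]))'
```

```text
(no output)
```

View pics/cmp.png

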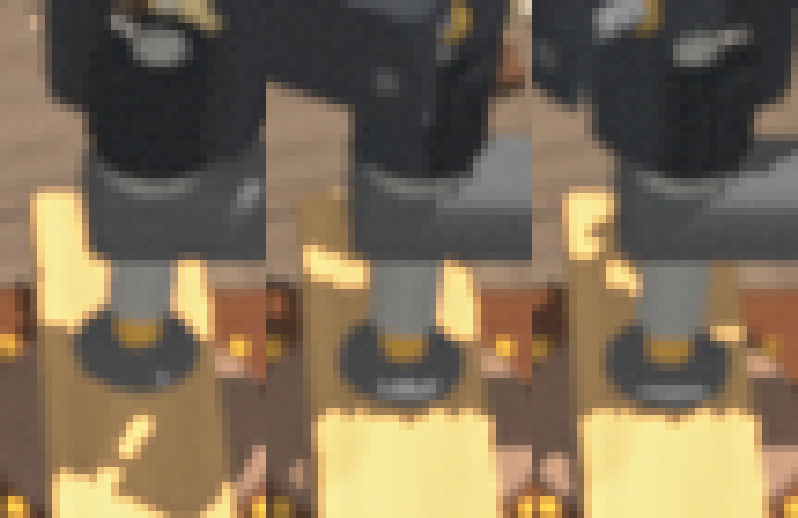

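```bash
cat > trk2.py <<'E'
import sys
from h import *
def edges(im):
    f=im.astype(np.float32);f=cv2.GaussianBlur(f,(3,1),0)
    s=(f.max(2)-f.min(2))/(f.max(2)+1)
    p=s[228:258,353:359].mean(1)   # centre columns: spindle, gold, disc, board
    x=np.arange(228,258);xi=np.arange(228,257,.02);q=np.interp(xi,x,p)
    g=228+8+np.argmax(p[8:20]);                     # gold peak
    w=p[g-232+0-0:0] if 0 else None
    pk=p[g-228];cr=lambda lo,hi,th,up:[round(float(v),2) for v,a,b in zip(xi[1:],q[:-1],q[1:]) if lo<v<hi and ((a<th<=b) if up else (a>=th>b))]
    th=pk*.5
    return g,round(float(pk),2),"goldtop",cr(g-5,g,th,True)[-1:],"goldbot",cr(g,g+5,th,False)[:1],"disc bottom",cr(g+3,g+12,.2,True)[:1],cr(g+3,g+12,.3,True)[:1]
if __name__=="__main__":
    for n in sys.argv[2:]: print(n,edges(cv2.imread(f"pics/{n}.png")))
    n=sys.argv[1]
    if n!="-":
        im=snapshot("side");save(n,im);s=r.get_state();M=R.from_quat(s["eef_rot"]).as_matrix()
        print(n,edges(im));print(s["clock"],s["tool_pos"],s["moment"][2],s["q"][6],"jaw",np.degrees(np.arctan2(M[1,2],M[0,2])))
E
python3 trk2.py - s4 t0 t1 t2 t3
```

```text
s4 (np.int64(239), 0.6, 'goldtop', [237.68], 'goldbot', [241.3], 'disc bottom', [246.8], [247.3])
t0 (np.int64(239), 0.59, 'goldtop', [237.66], 'goldbot', [241.32], 'disc bottom', [246.74], [247.22])
t1 (np.int64(240), 0.59, 'goldtop', [238.66], 'goldbot', [242.26], 'disc bottom', [247.7], [248.16])
t2 (np.int64(241), 0.59, 'goldtop', [239.66], 'goldbot', [243.28], 'disc bottom', [248.82], [249.28])
t3 (np.int64(242), 0.6, 'goldtop', [240.12], 'goldbot', [243.64], 'disc bottom', [249.34], [249.66])
```

```bash
python3 -m handwheel '[[[0,0,0,0,0.03,0],[0,0,0,0,0.06,0],[0,0,0,0,0.09,0],[0,0,0,0,0.12,0],[0,0,0,0,0.15,0],[0,0,0,0,0.18,0],[0,0,0,0,0.21,0],[0,0,0,0,0.24,0],[0,0,0,0,0.25,0],[0,0,0,0,0.25,0],[0,0,0,0,0.25,0]]]'
python3 trk2.py t4
python3 -m handwheel '[[[0,0,0,0,0.03,0],[0,0,0,0,0.06,0],[0,0,0,0,0.09,0],[0,0,0,0,0.12,0],[0,0,0,0,0.14,0],[0,0,0,0,0.14,0],[0,0,0,0,0.14,0]]]'
python3 trk2.py t5
```

```text
clock: 16.32
tool_pos: [0.5666, -0.0904, 0.1466]
eef_rot: [-0.413, 0.575, -0.575, 0.41]
contact_force: [-6.8, -4.2, 6.4]
opening: 0.432
t4 (np.int64(243), 0.61, 'goldtop', [241.12], 'goldbot', [244.62], 'disc bottom', [250.2], [250.62])
16.3667 [ 0.566559   -0.0903737   0.14661422] -0.07294511870537665 -0.21354722601775084 jaw -18.788044027044744
clock: 16.95
tool_pos: [0.566, -0.09, 0.1466]
eef_rot: [-0.278, 0.651, -0.651, 0.274]
contact_force: [-8.2, -2.5, 7.6]
opening: 0.431
t5 (np.int64(243), 0.62, 'goldtop', [241.68], 'goldbot', [245.22], 'disc bottom', [250.58], [250.92])
17.0 [ 0.56599739 -0.09003637  0.14662266] -0.12237400785328456 -0.5089043209992477 jaw -43.973476330943136
```

```bash
python3 -m handwheel '[[[0,0,0,0,0.03,0],[0,0,0,0,0.06,0],[0,0,0,0,0.09,0],[0,0,0,0,0.12,0],[0,0,0,0,0.14,0],[0,0,0,0,0.14,0],[0,0,0,0,0.14,0]]]'
python3 trk2.py t6
python3 -m handwheel '[[[0,0,0,0,0.03,0],[0,0,0,0,0.06,0],[0,0,0,0,0.09,0],[0,0,0,0,0.12,0],[0,0,0,0,0.14,0],[0,0,0,0,0.14,0],[0,0,0,0,0.14,0]]]'
python3 trk2.py t7
```

```text
clock: 17.58
tool_pos: [0.5656, -0.0895, 0.1466]
eef_rot: [-0.13, 0.696, -0.695, 0.126]
contact_force: [-9.4, -2.9, 9.2]
opening: 0.429
t6 (np.int64(244), 0.59, 'goldtop', [242.06], 'goldbot', [245.34], 'disc bottom', [250.68], [251.12])
17.6333 [ 0.56563035 -0.08950442  0.14662413] -0.08699370765273075 -0.8049778174054211 jaw -69.15324443941303
clock: 18.22
tool_pos: [0.5655, -0.0888, 0.1466]
eef_rot: [0.024, 0.707, -0.706, -0.029]
contact_force: [-8.5, -0.6, 10.2]
opening: 0.428
t7 (np.int64(244), 0.57, 'goldtop', [242.62], 'goldbot', [245.38], 'disc bottom', [250.48], [250.76])
18.2667 [ 0.56549469 -0.08878604  0.14659104] -0.08210319355433185 -1.1055399454200892 jaw -94.32069718843725
```

```bash
python3 -m handwheel '[[[0,0,0,0,0.03,0],[0,0,0,0,0.06,0],[0,0,0,0,0.09,0],[0,0,0,0,0.12,0],[0,0,0,0,0.14,0],[0,0,0,0,0.14,0],[0,0,0,0,0.14,0]]]'
python3 trk2.py t8
python3 -m handwheel '[[[0,0,0,0,0.03,0],[0,0,0,0,0.06,0],[0,0,0,0,0.09,0],[0,0,0,0,0.12,0],[0,0,0,0,0.14,0],[0,0,0,0,0.14,0],[0,0,0,0,0.14,0]]]'
python3 trk2.py t9
```

```text
clock: 18.85
tool_pos: [0.5657, -0.0882, 0.1466]
eef_rot: [0.178, 0.684, -0.684, -0.182]
contact_force: [-8.1, 0.5, 10.1]
opening: 0.43
t8 (np.int64(244), 0.47, 'goldtop', [242.9], 'goldbot', [245.54], 'disc bottom', [250.42], [250.7])
18.9 [ 0.56568096 -0.08816566  0.14662046] -0.056734552098850116 -1.4144923137567347 jaw -119.50066336621062
clock: 19.48
tool_pos: [0.5661, -0.0877, 0.1466]
eef_rot: [-0.323, -0.628, 0.628, 0.327]
contact_force: [-8.7, 1.4, 10.9]
opening: 0.431
t9 (np.int64(245), 0.36, 'goldtop', [243.42], 'goldbot', [245.7], 'disc bottom', [250.42], [250.7])
19.5333 [ 0.56610748 -0.08763749  0.14659357] -0.07890410191806158 -1.7352818765410534 jaw -144.68170671062205
```

Run:
```python
from h import *
for n,a in zip(("t0","t2","t3","t4","t5","t6","t7","t8","t9"),(0,90,110,155,180.2,205.4,230.5,255.7,280.9)):
    f=cv2.imread(f"pics/{n}.png").astype(np.float32);s=(f.max(2)-f.min(2))/(f.max(2)+1);p=s[228:262,353:359].mean(1)
    g=8+np.argmax(p[8:20]);b=min(p[g+3:g+6].min(),p[g-6:g-2].min());print(n,a,round(float((p[g-4:g+4]-b).clip(0).sum()),3))
cv2.imwrite("pics/cmp2.png",np.hstack([cv2.resize(cv2.imread(f"pics/{n}.png")[195:265,338:374],(266,518),interpolation=cv2.INTER_NEAREST) for n in("t5","t7","t9")]))
```

```text
t0 0 2.134
t2 90 2.161
t3 110 2.136
t4 155 2.117
t5 180.2 2.164
t6 205.4 1.89
t7 230.5 1.702
t8 255.7 1.371
t9 280.9 0.946
```

View pics/cmp2.png

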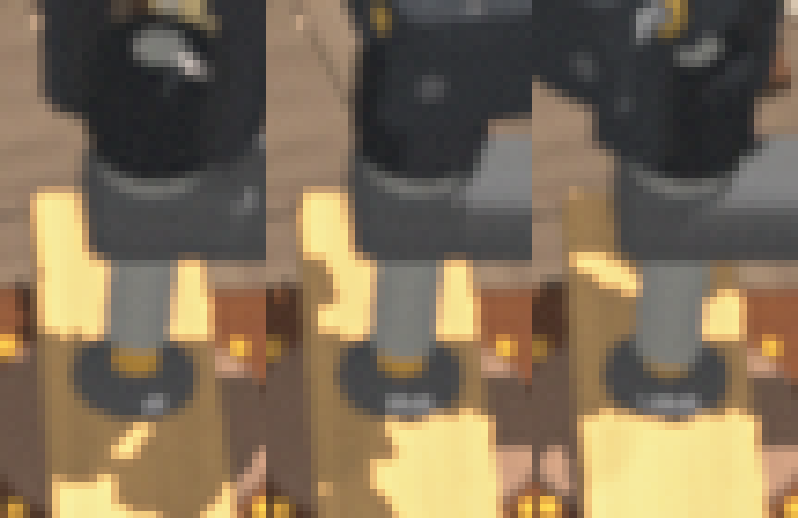

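```bash
python3 -m handwheel '[[[0,0,0,0,0,0],[0,0,0,0,0,0],[0,0,0,0,0,0],[0,0,0,0,0,0],[0,0,0,0,0,0],[0,-0.02,0,0,0,0],[0,-0.05,0,0,0,0],[0,-0.08,0,0,0,0],[0,-0.1,0,0,0,0],[0,-0.1,0,0,0,0]]]' 1 40
python3 trk2.py t10 t9
python3 - <<'E'
import cv2,numpy as np
f=cv2.imread("pics/t10.png").astype(np.float32);s=(f.max(2)-f.min(2))/(f.max(2)+1);p=s[228:262,353:359].mean(1);g=8+np.argmax(p[8:20]);print(p[g-4:g+5],min(p[g+3:g+6].min(),p[g-6:g-2].min()))
b=min(p[g+3:g+6].min(),p[g-6:g-2].min());print((p[g-4:g+4]-b).clip(0).sum())
cv2.imwrite("pics/fin.png",cv2.resize(cv2.imread("pics/t10.png")[180:290,315:425],(600,600),interpolation=cv2.INTER_CUBIC))
E
```

```text
clock: 20.37
tool_pos: [0.5714, -0.09, 0.2508]
eef_rot: [0.328, 0.628, -0.627, -0.323]
contact_force: [-0.1, 0.6, 0.8]
opening: 1.003
t9 (np.int64(245), 0.36, 'goldtop', [243.42], 'goldbot', [245.7], 'disc bottom', [250.42], [250.7])
t10 (np.int64(245), 0.36, 'goldtop', [243.44], 'goldbot', [245.68], 'disc bottom', [250.42], [250.7])
20.4167 [ 0.57032958 -0.08907936  0.2486065 ] 0.015569048927585642 -1.843653317772662 jaw -144.80911972751704
[0.04690308 0.04563089 0.09777611 0.3159259  0.36906156 0.10138246
 0.02003243 0.01280641 0.01079795] 0.010797951
0.9231352
```

View pics/fin.png

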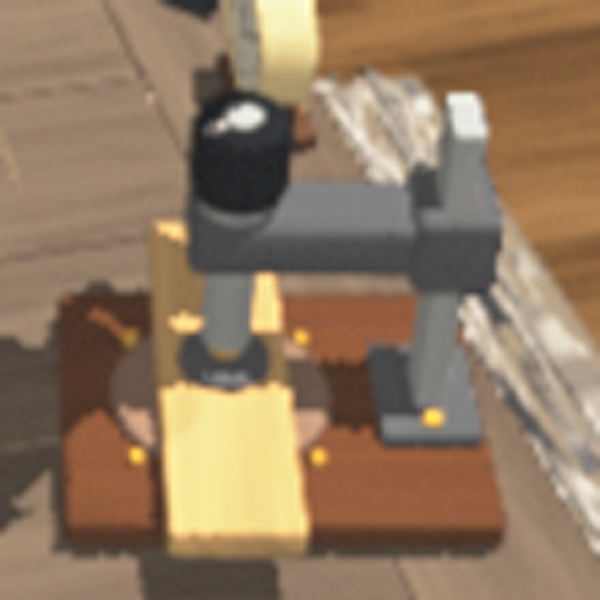

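The board lies square under the foot and the coaster still sits between its pins. The foot is pressed in and did not change when the knob was let go, so I'm handing in.

```bash
python3 -c 'from h import *
print(job.finish_job())'
```

```text
the job is handed in; nothing more can be done
None
```

The board lies across the coaster, square under the press foot. The knob is tightened about a quarter turn past first touch, and I handed the job in at about 20 s. No verdict is reported, so what follows rests on my own measurements.

- **Board:** I shifted it clear of the brown tray-like object next to it, regripped it by its left end and slid it in from the open side of the press. After release, the wrist camera put its centre about 2 mm from the foot axis and within about 1° of square.
- **Knob:** I turned it clockwise about 281° in one grip, stopping to measure the foot in the side camera. The foot stopped descending at about 185–195°, depending on which measure I used. That makes it 86–96° past touch, or 0.24–0.27 turn, with the foot pushed in about 6 mm. The reading stayed the same after I let go.
- **Tracking:** My first template tracker was misled by the gripper's shadow and reported too little foot travel. I replaced it with a colour-edge measure, which matched the screw's 24 mm per turn.
- **Sag:** The board hung about 1° low in the gripper, so I slid it in about 2 mm higher than planned.
- **Coaster and bystanders:** The coaster was still between its four pins in the last picture. The arm did not go near the ink bottle, mug, stapler or clock, but I did not measure their positions again.

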